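# Wedge the tube rack tight on the shaker

### The arm

A 7-joint arm with a two-finger parallel gripper is mounted at the origin on the work surface. World frame = base frame: x ahead of the robot, y to its left, z up, the work surface at z = 0. Lengths are in m, angles in rad, forces in N, time in s.
With the tool pointing down it reaches from about 0.425 to 0.925 m from the base axis. Payload 6.8 kg.
Tool frame: the origin (TCP) lies where the fingers leave the gripper's body, on its centre line; the fingertips stand 73 mm ahead of it and the grasp point (between the pads) lies 54 mm ahead of it; z points along the fingers, y is the line along which they close (so a half turn about z gives the same grasp; the last joint's range is limited). The gripper opens to 85 mm and grips with 20 to 120 N. Pads are 22 mm wide; open, the fingers measure 114 mm over their backs; the gripper's body (76 mm by 85 mm) begins 54 mm behind the grasp point. The pads swing forward as they close: fully open they stand 13 mm farther back than shut.
Start: joints at [1.041, 0.477, 0.022, 1.555, -0.011, 1.109, -0.083], TCP at [0.276, -0.616, 0.304] pointing down, gripper open.
Joint ranges: [-2.96, 2.96], [-0.34, 2.1], [-1.41, 1.46], [0.24, 2.44], [-1.37, 4.51], [0.17, 1.92], [-2.96, 2.96]. Speed limits (rad/s): [2.39, 2.39, 3.14, 3.14, 3.14, 3.14, 3.14].

### API

Orientations are given as a rotation vector (axis times angle).
In Python, from bench import r, grab_frame, camera_info gives the robot as it stands.
- The arm moves only by the shell command python3 -m pendant 'ROWS' [OPENING] [FORCE]. ROWS is a JSON list that holds a single list of rows (three levels of brackets), with 1 to 5 rows, each of 6 numbers: dx, dy, dz in units of 50 mm, then a rotation vector rx, ry, rz in units of 0.05 rad; each row is the pose to reach, as a shift and turn from the pose commanded when the command began, along the tool's axes at that moment; what a row does not reach only later rows make up. A row lasts 1/10 s, in which the tool goes at most 0.05 m and 0.15 rad, less where a joint would pass 70% of its speed; a pose out of reach is approached as far as the arm can. OPENING is the finger opening in m, set as the command begins (- or left out keeps the last). The fingers move at their own pace and stop on an object; FORCE is the grip in N (left out, the last holds). Time passes only in rows, so rows that do not move let the fingers close. It prints the time, the measured TCP pose, the force, the opening and the grip force at its end. Input that does not fit is refused with a message, and nothing moves.
- r.get_obs(): the state, without advancing time (a new reading comes with each control period).
- grab_frame(name): name is "scene" or "side" or "wrist"; returns (picture, depth): 400x640x3 uint8, blue, green, red; 400x640 float32, m along the optical axis (not along the pixel's ray), 0 where there is no reading.
- camera_info(name): a dict with "camera_matrix" (3x3 intrinsics, pixels), "R" (3x3) and "t" (3): a world point X has camera coordinates R X + t. Camera axes: x right, y down, z forward; pixel columns grow to the right and rows downward; lengths in m; the calibration is good to about 2 mm. A picture is of the moment at which its call begins: read the wrist's pose just before it. camera_info takes no time and is no camera call; for the wrist camera it gives the pose at the moment of the call.
- r.hand_in(): hands the job in; it is judged then, once.
The state is a dict: "clock": time; "joints": joint angles; "qvel": joint speeds; "tau": joint torques, N m; "tcp_pos": TCP position; "orientation": TCP orientation; "contact_force": force on the tool from outside, world axes, zero at the start; "moment": the same for the moment, N m; "grip_width": finger opening in m; "gripper_force": force on a finger pad.
Only numpy, scipy, OpenCV 4.12 (cv2) and the standard library are available. Lean on these libraries where they do the work, as an engineer would, in place of code of your own. Each camera call takes 0.05 s, during which the arm holds its last target. There are 200 camera calls.

### The job

The tube rack's sliding tray on the bench shaker is loose: pick up the metal wedge lying on the bench, lay it on the shaker deck with its thin end in the slot between the tray's jaw and the bolted stop bar, and tap it in along the slot until it is locked firmly tight, then let go. Go by feel and gently, there is glass in the rack: it is tight when repeated taps of about 20 N drive it no further. Leave the bottles, the cup and the pipette where they are.

Things in the scene. Friction and masses are not known exactly. Their poses are not given: they have to be found in the camera images.
- shaker: bench shaker, a fixed cream box with a grey flat deck, 260 (x) x 250 (y) x 75 mm high. Origin: centre of its underside, on the bench. Its x axis runs along the slot, inward from the mouth (roughly away from the robot), y to the left, z up. On the deck: left (y 0 to 124, x -10 to 120 mm) the rack tray and buffer, right of it the stop bar. In front of the mouth (x -130 to -10) the deck is free.
- tray: steel tray with an aluminium rack of glass tubes (43 to 103 mm left of the jaw face, tops 87 mm above the deck); it slides only a few mm in the shaker's y, against a stiff rubber buffer (40 N per mm). Its right edge is an upright jaw 28 mm high; the jaw's flat face lies along the shaker's x axis at y = 0. Origin: on the deck at shaker x = 0, y = 0. Over 30 N of the wedge on the tray is too much.
- slot_mouth (a point): left corner of the slot's mouth: on the deck (75 mm above the bench), at the front end of the jaw face; axes as the shaker's. From here the slot runs in +x and lies to the right (-y). Its right side is the stop bar, bolted on by hand: the mouth is anywhere from 17.5 to 25 mm wide, so the wedge tightens with its tip 45 to 90 mm past the mouth: to be felt.
- slot_end (a point): far end of the slot's left side: on the jaw face, at deck height, 90 mm in +x from slot_mouth. The stop bar facing it (dark steel, 28 mm high, 26 mm thick, 90 mm long) has its inner face slanting 1 in 6, to match the wedge, so the slot is 15 mm narrower here than at the mouth.
- wedge: plain aluminium wedge with a grip lug, about 0.16 kg: 96 mm long (x), 28 high (z), 26 thick at the thick end (x = -48, plus a 5 mm boss), 10 at the thin end (x = +48). Left face straight at y = +13; right face slants from y = -13 at the thick end to +3 at the thin end. Origin: on the underside. In the slot it lies flat on the deck, x along the shaker's x, straight face against the tray's jaw.
- wedge_lug (a point): centre of the wedge's grip lug: an upright block 18 (x) x 16 (y) mm on the wedge's top near the thick end, from 28 to 63 mm above its underside; this point is 45 mm above the underside, at x = -23, y = +1 mm of the wedge
- wedge_tip (a point): middle of the thin end's lower edge: x = +48, y = +8, z = 0 mm of the wedge
- wedge_end (a point): crown of the half-round boss (upright, radius 10, 28 high) on the thick end, the place to tap: x = -53, y = +3, z = 14 mm of the wedge. The wedge slides in at 1 or 2 N until both faces bear; then the push climbs within 2 to 5 mm. One push often leaves it a little askew and it springs loose again: ease off, tap again, until taps of 15 to 25 N along its x gain nothing. Friction then holds it.
- bottle_a: small amber bottle, 38 mm diameter, 75 mm high, black cap; bystander. Origin: centre of its underside
- bottle_b: another such amber bottle; bystander. Origin: centre of its underside
- cup: white specimen cup, 56 mm diameter, 45 mm high; bystander. Origin: centre of its underside
- pipette: green and white hand pipette lying on the bench, 250 mm long, 30 mm wide, 18 mm high; bystander. Origin: underside, 105 mm from its rear end
Things that resemble listed ones, but are neither listed nor needed, are in the scene too. What is meant by the wedge is not yellow, and is the smaller of those in its own colour.

How it is judged:
By the outcome, as a careful person would: the job done as asked, in the order asked, and still so for the second after the job is handed in, with the robot touching nothing.
It also fails if it takes over 69 s, if anything falls off the work surface, if the arm or the gripper's body presses on something with over 40 N, if the wrist force passes 120 N, or if a joint passes its speed limit or range.

## Working session

There is one attempt and no reset: what is moved stays moved. The work goes in short steps, Python scripts to look and compute and a shell command to move; the robot and the scene stay as the last step left them, time stands still between calls to the robot, and variables do not carry over. Pictures are saved under pics/ and viewed, at most 10 in all, crops included, and the job is handed in when it is done.

```bash
mkdir -p pics; ls
cat > h.py <<'E'
import numpy as np, cv2
from scipy.spatial.transform import Rotation as Ro
from bench import r, grab_frame, camera_info
def cam(n):
    i=camera_info(n); return np.array(i["camera_matrix"]),np.array(i["R"]),np.array(i["t"])
def ray(c,u,v,z):
    K,R,t=c; d=R.T@np.linalg.inv(K)@np.array([u,v,1.]); o=-R.T@t
    return o+d*(z-o[2])/d[2]
def proj(c,X):
    K,R,t=c; p=K@(R@np.array(X)+t); return p[:2]/p[2]
def pc(c,depth):
    K,R,t=c; v,u=np.mgrid[0:400,0:640]
    P=np.stack([(u-K[0,2])/K[0,0]*depth,(v-K[1,2])/K[1,1]*depth,depth],-1)
    return (P-t)@R
E
python3 - <<'E'
from h import *
for n in("scene","side"):
    c=cam(n); im,d=grab_frame(n); cv2.imwrite(f"pics/{n}0.png",im); np.savez(f"{n}0.npz",im=im,d=d,K=c[0],R=c[1],t=c[2]); print(n,-c[1].T@c[2],c[1][2],c[0][0,0])
o=r.get_obs(); print(o)
E
```

```text
pics
scene [1.29472537 0.3248478  0.7097565 ] [-0.72542713 -0.33674577 -0.60029807] 474.0999721293203
side [0.16269811 0.65434809 0.49261449] [ 0.43212457 -0.78215821 -0.44888405] 370.7694866631188
{'clock': 0.1, 'joints': array([ 1.04087196,  0.47772668,  0.02239893,  1.55633464, -0.01151598,
        1.10928197, -0.08311872]), 'qvel': array([-1.76080102e-03, -6.31931400e-04, -3.54067475e-04, -3.75402579e-03,
        2.77614092e-04,  5.28546182e-04, -7.83999326e-05]), 'tau': array([ 4.51936372e-03, -5.97758567e+01,  1.61392573e+00, -2.81954241e+01,
        1.29015886e-02,  5.02481824e-03, -1.47366740e-05]), 'tcp_pos': array([ 0.27616973, -0.61547806,  0.3030253 ]), 'orientation': array([-3.07047501e+00, -6.57287871e-01,  7.29865092e-04]), 'contact_force': array([ 0.40026899,  0.66935495, -0.36547082]), 'moment': array([0.00084404, 0.02668697, 0.00389728]), 'gripper_force': 0.0, 'grip_width': 0.08528522010075892}
```

View pics/scene0.png

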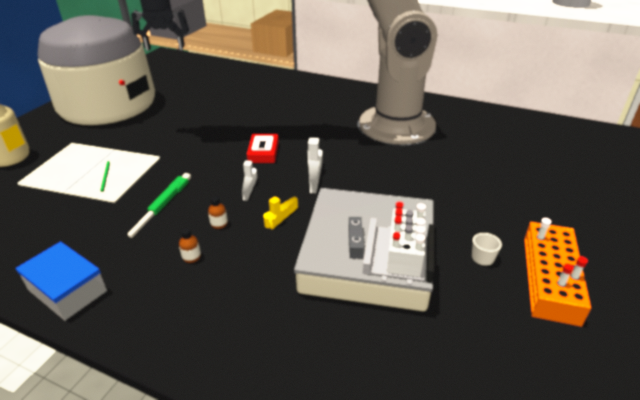

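View pics/side0.png

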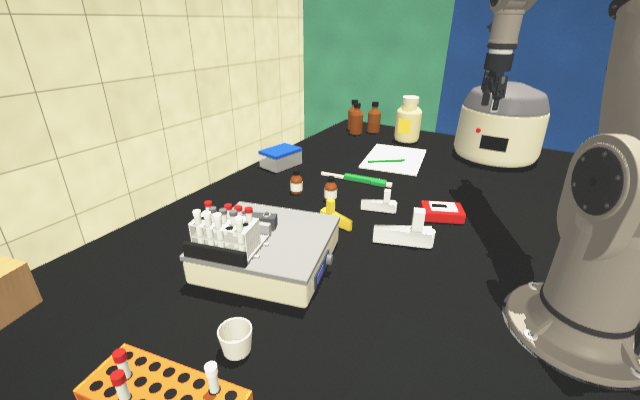

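Scene: large silver wedge at (314,165), small silver wedge at (249,180), and a yellow wedge at (281,211). The bottles, pipette, cup and shaker are also visible, with the stop bar at (356,237) and the jaw at about (371,245). In the side view the small wedge is at (380,203) and the large one at (405,235).

Candidates: small silver (249,180), large silver (314,165), yellow (281,211). By the description I choose the small silver one. Next I measure it and take a close crop.

```bash
cat > m1.py <<'E'
from h import *
for n in("scene","side"):
    f=np.load(f"{n}0.npz"); im,d=f["im"],f["d"]; c=(f["K"],f["R"],f["t"]); P=pc(c,d)
    hsv=cv2.cvtColor(im,cv2.COLOR_BGR2HSV)
    bright=((hsv[...,2]>110)&(hsv[...,1]<60)&(d>0)).astype(np.uint8)
    k,l,s,ce=cv2.connectedComponentsWithStats(bright)
    for i in range(1,k):
        Q=P[l==i]; m=np.median(Q,0)
        if s[i,4]<80 or not(0.2<m[0]<1.2 and -1<m[1]<.5 and 0<m[2]<.25): continue
        q=Q[(Q[:,2]>.005)]; 
        if len(q)<10: continue
        (cx,cy),wh,a=cv2.minAreaRect((q[:,:2]*1000).astype(np.float32))
        print(n,s[i],ce[i].round(),"rect",round(cx),round(cy),np.round(wh),round(a),"zmax",np.percentile(q[:,2],98).round(3))
        t=q[q[:,2]>np.percentile(q[:,2],98)-.006]; print("   top mean",t.mean(0).round(4),len(t))
        b=q[(q[:,2]>.022)&(q[:,2]<.034)]
        if 10<len(b)<1000:
            (cx,cy),wh,a=cv2.minAreaRect((b[:,:2]*1000).astype(np.float32)); print("   28mm layer",round(cx),round(cy),np.round(wh),round(a),len(b))
    # deck
    k=(abs(P[...,2]-.075)<.004)&(P[...,0]>.3)&(P[...,0]<1.1)&(abs(P[...,1])<.5)&(hsv[...,1]<60)&(hsv[...,2]>70)
    Q=P[k]; (cx,cy),wh,a=cv2.minAreaRect((Q[:,:2]*1000).astype(np.float32)); print(n,"deck",cx,cy,wh,a,len(Q),np.median(Q[:,2]))
f=np.load("scene0.npz");g=np.load("side0.npz")
a=cv2.resize(f["im"][140:320,225:445],None,fx=3.3,fy=3.3,interpolation=2)
cv2.imwrite("pics/c1.png",a)
E
python3 m1.py
```

```text
scene [  38   15  107   86 3733] [78. 43.] rect 105 -1268 [1033.  309.] 66 zmax 0.28
   top mean [ 0.2599 -0.9289  0.2784] 424
scene [252 136  21  14 233] [262. 142.] rect 304 -303 [87. 53.] 22 zmax 0.035
   top mean [ 0.3109 -0.299   0.0325] 207
   28mm layer 305 -303 [86. 53.] 23 204
scene [307 137  16  56 643] [314. 162.] rect 366 -118 [145.  32.] 18 zmax 0.091
   top mean [ 0.3375 -0.1292  0.0893] 62
   28mm layer 376 -114 [122.  30.] 19 48
scene [  17  142  143   61 5014] [ 90. 172.] rect 583 -678 [214. 293.] 8 zmax 0.009
   top mean [ 0.5873 -0.6734  0.0063] 2681
scene [242 160  15  41 395] [248. 178.] rect 447 -259 [172.  26.] 26 zmax 0.063
   top mean [ 0.459  -0.2554  0.0608] 43
   28mm layer 478 -248 [101.  22.] 17 151
scene [  294   188   139   108 10977] [367. 241.] rect 594 114 [266. 252.] 13 zmax 0.16
   top mean [0.634  0.2101 0.1599] 420
scene [127 211  26  27 224] [139. 224.] rect 703 -399 [90. 13.] 8 zmax 0.011
   top mean [ 0.7048 -0.3986  0.0087] 129
scene [209 214  18  11 128] [218. 220.] rect 636 -229 [20. 38.] 43 zmax 0.033
   top mean [ 0.6382 -0.2284  0.0303]
[... 2078 characters left out ...]
04 [73. 63.] 25 209
side [ 372  207   64   42 1487] [407. 232.] rect 342 -173 [226. 122.] 74 zmax 0.088
   top mean [ 0.3329 -0.1256  0.0873] 78
   28mm layer 340 -160 [206. 111.] 71 259
side [ 217  317   36   44 1266] [235. 338.] rect 493 339 [53. 55.] 39 zmax 0.044
   top mean [0.4937 0.3387 0.0413] 289
   28mm layer 493 339 [49. 51.] 57 335
side [117 360  15  20 125] [125. 369.] rect 557 481 [13.  7.] 69 zmax 0.079
   top mean [0.5569 0.4824 0.0767] 34
side [204 360  16  34 375] [212. 376.] rect 442 436 [16. 17.] 67 zmax 0.094
   top mean [0.4406 0.4366 0.0924] 140
side deck 568.4519653320312 129.420654296875 (709.0437622070312, 386.5357666015625) 78.3397445678711 4668 0.07273171754523483
```

View pics/c1.png

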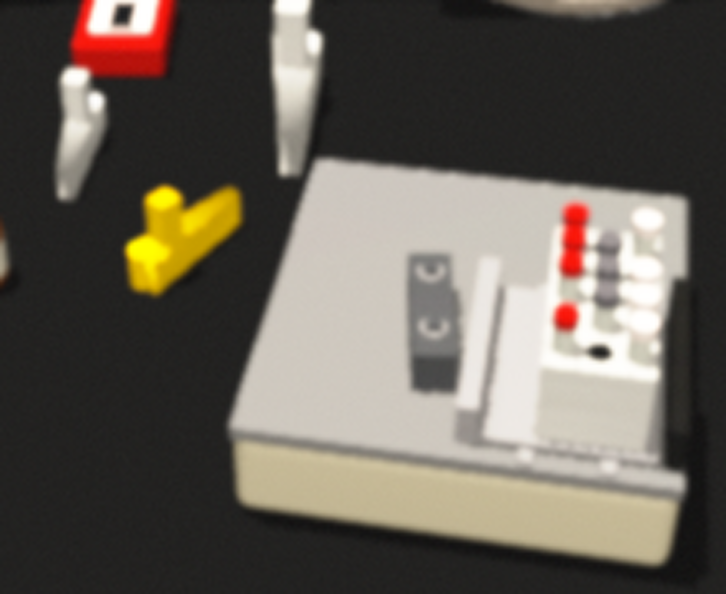

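The crop confirms it: the small silver wedge (scene 249,180) has a grip lug near the robot-side thick end and a boss. Its lug top is 61 mm high and its body is 100 mm long, against 91/140 mm for the big one. The tip points away from the robot. Next I measure the shaker, the jaw and the camera mounting.

```bash
cat > m2.py <<'E'
from h import *
c=cam("wrist"); o=r.get_obs(); T=Ro.from_rotvec(o["orientation"]).as_matrix()
print("wristcam in tool", (T.T@(-c[1].T@c[2]-o["tcp_pos"])).round(4), "fwd",(T.T@c[1][2]).round(3), c[0][0,0])
for n in("scene","side"):
    f=np.load(f"{n}0.npz"); im,d=f["im"],f["d"]; c=(f["K"],f["R"],f["t"]); P=pc(c,d)
    reg=(P[...,0]>.42)&(P[...,0]<.78)&(P[...,1]>-.06)&(P[...,1]<.29)
    Q=P[reg&(abs(P[...,2]-.075)<.005)]
    b=cv2.boxPoints(cv2.minAreaRect((Q[:,:2]*1000).astype(np.float32)));print(n,"deck",len(Q),b.round().tolist())
    Q=P[reg&(abs(P[...,2]-.103)<.004)]
    # shaker frame guess
    a=np.radians(13); R2=np.array([[np.cos(a),np.sin(a)],[-np.sin(a),np.cos(a)]]); q=(Q[:,:2]-[.594,.114])@R2.T*1000
    for lo,hi,nm in((-55,-12,"bar"),(-8,14,"jaw")):
        k=(q[:,1]>lo)&(q[:,1]<hi); w=q[k]
        if len(w)>10: print(n,nm,len(w),"x",np.percentile(w[:,0],[2,98]).round(1),"y",np.percentile(w[:,1],[2,50,98]).round(1),"slope",np.polyfit(w[:,0],w[:,1],1)[0].round(3))
E
python3 m2.py
```

```text
wristcam in tool [ 0.0833 -0.0004 -0.0703] fwd [-0.32   0.     0.947] 329.1372923628689
scene deck 6586 [[437.0, 207.0], [493.0, -38.0], [752.0, 21.0], [695.0, 266.0]]
scene bar 346 x [-7.4 82.6] y [-40.8 -24.4 -12.7] slope 0.097
scene jaw 322 x [ -6.8 119.2] y [-7.   6.6 12.7] slope -0.001
side deck 4849 [[436.0, 210.0], [494.0, -38.0], [750.0, 22.0], [692.0, 270.0]]
side bar 147 x [-8.  61.6] y [-38.9 -22.4 -12.8] slope 0.09
side jaw 37 x [-9.8 13.5] y [ 1.1  7.3 13.7] slope -0.169
```

Careful with the scale: shifts go in units of 50 mm and turns go in units of 0.05 rad. That gives: 0.19 m is 3.8, -0.16 m is -3.2, 0.108 rad is 2.16.

```bash
python3 -m pendant '[[[0.8,-0.66,0,0,0,0.4],[1.6,-1.3,0,0,0,1],[2.4,-2,0,0,0,1.6],[3.1,-2.6,0.2,0,0,2.16],[3.8,-3.2,0.4,0,0,2.16]]]'; python3 -m pendant '[[[0.8,-0.64,0,0,0,0],[1.6,-1.28,0.2,0,0,0],[2.28,-1.92,0.4,0,0,0],[2.28,-2.2,0.4,0,0,0],[2.28,-2.2,0.4,0,0,0]]]'
python3 - <<'E'
from h import *
o=r.get_obs();c=cam("wrist");im,d=grab_frame("wrist");cv2.imwrite("pics/w1.png",im);np.savez("w1.npz",im=im,d=d,K=c[0],R=c[1],t=c[2])
T=Ro.from_rotvec(o["orientation"]).as_matrix();print(o["clock"],o["tcp_pos"],T.round(3))
E
```

```text
clock: 0.6
tcp_pos: [0.3846, -0.3906, 0.2839]
orientation: [3.103, 0.49, 0.001]
contact_force: [0.2, -0.4, -0.2]
grip_width: 0.0854
gripper_force: 0.0
clock: 1.1
tcp_pos: [0.4585, -0.2498, 0.2634]
orientation: [-3.1, -0.499, 0.002]
contact_force: [0.8, -1.9, 0.9]
grip_width: 0.0852
gripper_force: 0.0
1.1 [ 0.45848927 -0.249762    0.26336859] [[ 0.95   0.314 -0.002]
 [ 0.314 -0.95   0.001]
 [-0.001 -0.002 -1.   ]]
```

View pics/w1.png

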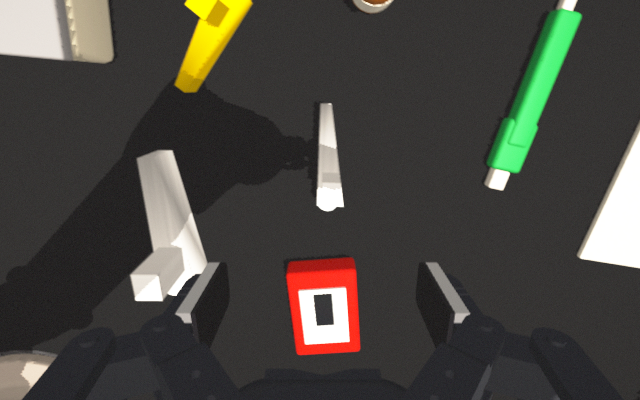

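The wrist view shows the small silver wedge at (318–343, 103–210), tip up at (325,104) and boss at (328,207). The big one is at left, the red block below.

```bash
cat > m3.py <<'E'
from h import *
f=np.load("w1.npz"); im,d=f["im"],f["d"]; c=(f["K"],f["R"],f["t"]); P=pc(c,d)
hsv=cv2.cvtColor(im,cv2.COLOR_BGR2HSV)
m=((hsv[...,2]>90)&(hsv[...,1]<60)).astype(np.uint8); m[:, :290]=0; m[:,360:]=0; m[:95]=0; m[225:]=0
cn=max(cv2.findContours(m,0,2)[0],key=cv2.contourArea); print(cn[:,0].min(0),cn[:,0].max(0),cv2.contourArea(cn))
mm=np.zeros_like(m);cv2.drawContours(mm,[cn],-1,1,-1)
Q=P[(mm>0)&(d>0)]; print("z pct",np.percentile(Q[:,2],[5,25,50,75,95]).round(3))
for lo,hi in((.05,.07),(.02,.035)):
    q=Q[(Q[:,2]>lo)&(Q[:,2]<hi)]
    if len(q)>5: print(lo,len(q),q.mean(0).round(4),cv2.minAreaRect((q[:,:2]*1000).astype(np.float32)))
def at(v,z):
    u=np.where(m[v])[0]; return ray(c,u.min(),v,z)[:2].round(4),ray(c,u.max()+1,v,z)[:2].round(4),u.min(),u.max()
for v in range(105,208,6): print(v,at(v,.028), P[v,int(np.where(m[v])[0].mean()),2].round(3))
E
python3 m3.py
python3 - <<'E'
import cv2
i=cv2.imread('pics/w1.png');cv2.imwrite('pics/w1c.png',cv2.resize(i[95:220,290:370],None,fx=4.5,fy=4.5,interpolation=2))
E
```

```text
[316 103] [343 211] 2065.5
z pct [0.001 0.028 0.029 0.031 0.064]
0.05 447 [ 0.4585 -0.2559  0.0623] ((457.4210205078125, -256.3079833984375), (18.379106521606445, 15.881938934326172), 17.032386779785156)
0.02 1429 [ 0.4805 -0.2457  0.0285] ((475.2879638671875, -244.8149871826172), (101.11072540283203, 24.713035583496094), 25.529512405395508)
105 (array([ 0.5216, -0.2258]), array([ 0.5252, -0.2368]), np.int64(320), np.int64(332)) 0.03
111 (array([ 0.5166, -0.2274]), array([ 0.5203, -0.2385]), np.int64(320), np.int64(332)) 0.028
117 (array([ 0.5116, -0.2291]), array([ 0.5156, -0.2411]), np.int64(320), np.int64(333)) 0.028
123 (array([ 0.5063, -0.2299]), array([ 0.5109, -0.2437]), np.int64(319), np.int64(334)) 0.028
129 (array([ 0.5012, -0.2315]), array([ 0.5058, -0.2454]), np.int64(319), np.int64(334)) 0.028
135 (array([ 0.496 , -0.2332]), array([ 0.5009, -0.2481]), np.int64(319), np.int64(335)) 0.028
141 (array([ 0.4905, -0.2341]), array([ 0.496 , -0.2508]), np.int64(318), np.int64(336)) 0.029
147 (array([ 0.4852, -0.2358]), array([ 0.4907, -0.2526]), np.int64(318), np.int64(336)) 0.0
[... 251 characters left out ...]
 np.int64(318), np.int64(338)) 0.028
171 (array([ 0.4633, -0.2429]), array([ 0.4699, -0.2628]), np.int64(318), np.int64(339)) 0.03
177 (array([ 0.4574, -0.2438]), array([ 0.4647, -0.2657]), np.int64(317), np.int64(340)) 0.046
183 (array([ 0.4517, -0.2457]), array([ 0.4593, -0.2686]), np.int64(317), np.int64(341)) 0.063
189 (array([ 0.4457, -0.2466]), array([ 0.4539, -0.2715]), np.int64(316), np.int64(342)) 0.064
195 (array([ 0.4398, -0.2485]), array([ 0.4481, -0.2736]), np.int64(316), np.int64(342)) 0.064
201 (array([ 0.4339, -0.2504]), array([ 0.4426, -0.2766]), np.int64(316), np.int64(343)) 0.062
207 (array([ 0.4285, -0.2543]), array([ 0.4366, -0.2787]), np.int64(318), np.int64(343)) 0.029
```

View pics/w1c.png

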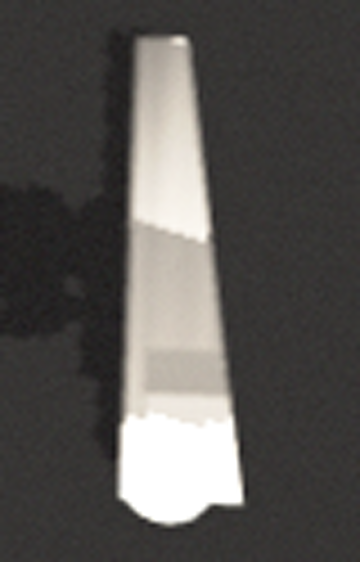

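The crop shows the lug near the boss, with its top at (330,200) in the wrist picture; lug size 18×16 and top height 63 mm both match. The lug centre is (0.4574,-0.2563) and the yaw is about 16.3°. I go down with the fingers half open.

Converted, 0.002 m is 0.04, -0.001 m is -0.02, 0.035 rad is 0.7.

```bash
python3 -m pendant '[[[-0.02,0.04,0.8,0,0,0.4],[-0.06,0.12,1.6,0,0,0.7],[-0.06,0.12,2.3,0,0,0.7],[-0.06,0.12,2.6,0,0,0.7],[-0.06,0.12,2.6,0,0,0.7]]]' 0.05
python3 - <<'E'
from h import *
o=r.get_obs();T=Ro.from_rotvec(o["orientation"]).as_matrix()
print(o["tcp_pos"],np.degrees(np.arctan2(T[1,0],T[0,0])),T[:,2].round(4),"delta tool",(T.T@(np.array([.4574,-.2563,.105])-o["tcp_pos"])).round(4))
E
```

```text
clock: 1.65
tcp_pos: [0.4552, -0.261, 0.1318]
orientation: [-3.11, -0.431, 0.007]
contact_force: [1.0, -0.3, -0.2]
grip_width: 0.0499
gripper_force: 0.0
[ 0.45524678 -0.26097105  0.13184186] 15.786496489268842 [-4.6e-03  9.0e-04 -1.0e+00] delta tool [ 0.0035 -0.0039  0.0268]
```

```bash
python3 -m pendant '[[[0.04,-0.04,0.2,0,0,0],[0.07,-0.08,0.4,0,0,0],[0.07,-0.08,0.54,0,0,0],[0.07,-0.08,0.54,0,0,0],[0.07,-0.08,0.54,0,0,0]]]'
python3 - <<'E'
from h import *
o=r.get_obs();T=Ro.from_rotvec(o["orientation"]).as_matrix()
print(o["tcp_pos"],np.degrees(np.arctan2(T[1,0],T[0,0])),T[:,2].round(4),"delta tool",(T.T@(np.array([.4574,-.2563,.105])-o["tcp_pos"])).round(4))
E
```

```text
clock: 2.15
tcp_pos: [0.4599, -0.2546, 0.1071]
orientation: [3.111, 0.437, 0.0]
contact_force: [-0.2, 0.8, -0.4]
grip_width: 0.0501
gripper_force: 0.0
[ 0.459859   -0.25457878  0.10714995] 15.97705445543763 [ 2.e-04 -2.e-04 -1.e+00] delta tool [-0.0028  0.001   0.0021]
```

```bash
python3 -m pendant '[[[-0.05,0.02,0.04,0,0,0],[-0.05,0.02,0.04,0,0,0],[-0.05,0.02,0.04,0,0,0]]]'; python3 -m pendant '[[[0,0,0,0,0,0],[0,0,0,0,0,0],[0,0,0,0,0,0],[0,0,0,0,0,0],[0,0,0,0,0,0]]]' 0.005 40;  python3 -m pendant '[[[0,0,0,0,0,0],[0,0,0,0,0,0],[0,0,0,0,0,0]]]'
python3 - <<'E'
from h import *
o=r.get_obs();T=Ro.from_rotvec(o["orientation"]).as_matrix()
print(o["tcp_pos"],np.degrees(np.arctan2(T[1,0],T[0,0])),T[:,2].round(4),"delta tool",(T.T@(np.array([.4574,-.2563,.105])-o["tcp_pos"])).round(4))
E
```

```text
clock: 2.45
tcp_pos: [0.4576, -0.2563, 0.1052]
orientation: [3.111, 0.436, 0.0]
contact_force: [-0.1, -0.1, -0.1]
grip_width: 0.0502
gripper_force: 0.0
clock: 2.95
tcp_pos: [0.4577, -0.2561, 0.1051]
orientation: [3.111, 0.437, 0.0]
contact_force: [-0.6, -0.1, 3.1]
grip_width: 0.0152
gripper_force: 40.6
clock: 3.25
tcp_pos: [0.4577, -0.2561, 0.1051]
orientation: [3.111, 0.436, 0.0]
contact_force: [-0.3, 0.6, 3.3]
grip_width: 0.0155
gripper_force: 40.9
[ 0.45771426 -0.25613225  0.1051443 ] 15.972701584011757 [ 2.e-04 -1.e-04 -1.e+00] delta tool [-0.0003  0.0001  0.0001]
```

Converted, -0.145 m is -2.9, 0.01 m is 0.2.

```bash
python3 -m pendant '[[[0,0,-0.4,0,0,0],[0,0,-1.2,0,0,0],[0,0,-2,0,0,0],[0,0,-2.9,0,0,0],[0.2,-0.6,-2.9,0,0,0]]]'; python3 -m pendant '[[[0.2,-0.8,0,0,0,0],[0.6,-1.6,0,0,0,0],[0.9,-2.4,0,0,0,0],[1.2,-3.2,0,0,0,0],[1.5,-4,0,0,0,0.6]]]';python3 -m pendant '[[[0.3,-0.8,0,0,0,0.4],[0.64,-1.6,0,0,0,0.5],[0.64,-1.6,0,0,0,0.5],[0.64,-1.6,0,0,0,0.5],[0.64,-1.6,0,0,0,0.5]]]'
python3 - <<'E'
from h import *
o=r.get_obs();c=cam("wrist");im,d=grab_frame("wrist");cv2.imwrite("pics/w2.png",im);np.savez("w2.npz",im=im,d=d,K=c[0],R=c[1],t=c[2],p=o["tcp_pos"],T=Ro.from_rotvec(o["orientation"]).as_matrix())
T=Ro.from_rotvec(o["orientation"]).as_matrix();print(o["clock"],o["tcp_pos"],T.round(3))
E
```

```text
clock: 3.75
tcp_pos: [0.4611, -0.2294, 0.2555]
orientation: [3.105, 0.425, 0.014]
contact_force: [2.1, -0.1, -2.0]
grip_width: 0.0152
gripper_force: 40.1
clock: 4.25
tcp_pos: [0.4755, -0.0101, 0.2496]
orientation: [3.117, 0.389, -0.001]
contact_force: [1.2, 0.1, -1.5]
grip_width: 0.0154
gripper_force: 40.1
clock: 4.75
tcp_pos: [0.487, 0.0724, 0.2494]
orientation: [3.121, 0.348, -0.002]
contact_force: [0.2, -0.1, -1.3]
grip_width: 0.0152
gripper_force: 40.1
4.75 [0.48696146 0.07243429 0.24941923] [[ 0.975  0.221 -0.001]
 [ 0.221 -0.975 -0.001]
 [-0.001  0.001 -1.   ]]
```

View pics/w2.png

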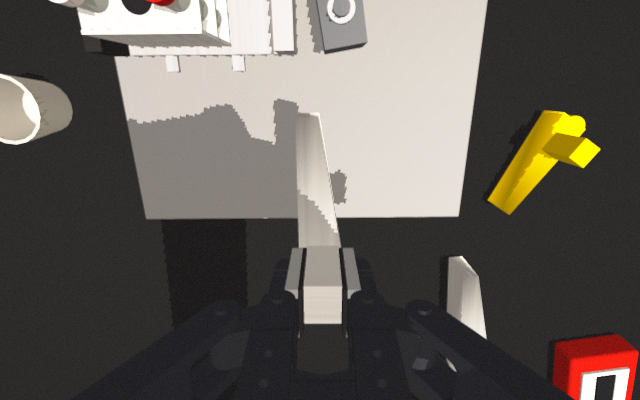

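The wrist view shows the held wedge with its tip at (308,114). The jaw front is at (284,52), its right face at column 296; the bar front runs from (321,50) to (366,43), and the deck front edge is at row 218.

```bash
cat > m4.py <<'E'
from h import *
f=np.load("w2.npz"); im,d=f["im"],f["d"]; c=(f["K"],f["R"],f["t"]); P=pc(c,d)
a=np.radians(13); R2=np.array([[np.cos(a),np.sin(a)],[-np.sin(a),np.cos(a)]])
S=(P[...,:2]-[.594,.114])@R2.T*1000; Z=P[...,2]*1000
v,u=np.mgrid[0:400,0:640]
dk=(abs(Z-75)<4)
print("deck z",np.median(Z[dk&(v>120)&(v<210)&(u>350)&(u<450)]))
# deck edges
L=[];Rr=[];F=[]
for row in range(70,210,10):
    w=np.where(dk[row]&(u[row]>100)&(u[row]<500))[0]; L.append(S[row,w.min()]);Rr.append(S[row,w.max()])
for col in list(range(160,290,10))+list(range(345,450,10)):
    w=np.where(dk[:,col]&(v[:,col]<240))[0]; F.append(S[w.max(),col])
for n,E,i in(("left",L,0),("right",Rr,0),("front",F,1)):
    E=np.array(E); p=np.polyfit(E[:,i],E[:,1-i],1); print(n,"slope deg",np.degrees(np.arctan(p[0])).round(2),"med",np.median(E[:,1-i]).round(1),"at0",p[1].round(1))
top=(abs(Z-103)<3.5)&(v<70)
for n,k in(("jaw",top&(u>262)&(u<300)),("bar",top&(u>312)&(u<372))):
    q=S[k]; print(n,k.sum(),"x",np.percentile(q[:,0],[1,99]).round(1))
    for row in range(4,52,8):
        w=np.where(k[row])[0]
        if len(w): print("  row",row,"L",S[row,w.min()].round(1),"R",S[row,w.max()].round(1))
T=f["T"];p=f["p"]
w=(u>285)&(u<340)&(v>105)&(v<250)&(Z>100)
W=((P[w]-p)@T)*1000
print("wedge tool z range",np.percentile(W[:,2],[2,50,98]).round(1),"tip x",np.percentile(W[:,0],99.5))
k=W[W[:,2]<80]
for x in(30,40,50,60,66): 
    q=W[abs(W[:,0]-x)<1.5]; print(x,q[:,1].min().round(1),q[:,1].max().round(1),np.median(q[:,2]).round(1))
print("yaw tool",np.degrees(np.arctan2(T[1,0],T[0,0])), "tcp in shaker", ((p[:2]-[.594,.114])@R2.T*1000).round(1))
E
python3 m4.py
```

```text
deck z 75.42890707496021
left slope deg -0.28 med 125.9 at0 125.5
right slope deg 0.23 med -124.0 at0 -123.8
front slope deg -0.25 med -129.8 at0 -130.0
jaw 1086 x [-10.   16.8]
  row 4 L [14.6 13.1] R [15.2  1.2]
  row 12 L [10.8 12.9] R [10.8  1.2]
  row 20 L [ 6.4 12.9] R [6.5 1.3]
  row 28 L [ 2.3 12.7] R [2.7 1.1]
  row 36 L [-2.1 12.8] R [-1.8  1.1]
  row 44 L [-6.3 13.1] R [-6.4  1.1]
bar 1717 x [-8.8 16.6]
  row 4 L [ 14.5 -13.5] R [ 14.6 -39.5]
  row 12 L [ 10.6 -14.6] R [ 10.4 -40.2]
  row 20 L [  6.4 -15.1] R [  6.3 -40.9]
  row 28 L [  1.9 -15.7] R [  2.1 -41.7]
  row 36 L [ -2.1 -16.3] R [ -2.1 -42.6]
  row 44 L [ -6.5 -17.5] R [ -6.2 -39.4]
wedge tool z range [73.8 76.8 95.6] tip x 83.20010524714719
30 -12.1 4.6 76.8
40 -12.4 3.0 76.8
50 -12.2 1.3 76.7
60 -12.3 -0.7 76.9
66 -12.2 -1.6 76.8
yaw tool 12.74109902460435 tcp in shaker [-113.6  -16.4]
```

```bash
python3 -m pendant '[[[0.1,-0.02,0.3,0,0,-0.08],[0.24,-0.056,0.6,0,0,-0.08],[0.3,-0.056,0.9,0,0,-0.08],[0.3,-0.056,1.2,0,0,-0.08],[0.3,-0.056,1.24,0,0,-0.08]]]'; python3 -m pendant '[[[0,0,0,0,0,0],[0,0,0,0,0,0]]]'
cat > s.py <<'E'
from h import *
def st():
    o=r.get_obs();T=Ro.from_rotvec(o["orientation"]).as_matrix()
    a=np.radians(13); R2=np.array([[np.cos(a),np.sin(a)],[-np.sin(a),np.cos(a)]])
    s=R2@(o["tcp_pos"][:2]-[.5938,.115])*1000; F=R2@o["contact_force"][:2]
    print(f'{o["clock"]:.2f} S {s.round(2)} z {o["tcp_pos"][2]*1000:.2f} yaw {np.degrees(np.arctan2(T[1,0],T[0,0])):.2f} tilt {T[:2,2].round(4)} F {F.round(1)} {o["contact_force"][2]:.1f} M {o["moment"].round(2)} w {o["grip_width"]*1000:.1f} g {o["gripper_force"]:.0f}')
st()
E
python3 s.py
```

```text
clock: 5.3
tcp_pos: [0.5003, 0.0787, 0.1854]
orientation: [3.121, 0.355, -0.007]
contact_force: [-1.7, 0.3, -1.0]
grip_width: 0.0151
gripper_force: 40.0
clock: 5.5
tcp_pos: [0.5017, 0.0796, 0.1883]
orientation: [-3.121, -0.356, -0.001]
contact_force: [0.2, -0.2, -0.8]
grip_width: 0.0153
gripper_force: 40.0
5.50 S [-97.67 -13.78] z 188.30 yaw 13.02 tilt [0.0007 0.0001] F [ 0.1 -0.2] -0.8 M [-0.02  0.04 -0.01] w 15.3 g 40
```

Converted, 0.006 m is 0.12, 0.004 m is 0.08.

```bash
python3 -m pendant '[[[0,0,0.08,0,0,0],[0,0,0.12,0,0,0],[0,0,0.12,0,0,0]]]'; python3 -m pendant '[[[0,0,0.02,0,0,0],[0,0,0.02,0,0,0]]]'; python3 -m pendant '[[[0,0,0.02,0,0,0],[0,0,0.02,0,0,0]]]'; python3 s.py
```

```text
clock: 5.8
tcp_pos: [0.5013, 0.0798, 0.1819]
orientation: [3.121, 0.357, -0.0]
contact_force: [-0.4, 0.2, -2.1]
grip_width: 0.0153
gripper_force: 40.0
clock: 6.0
tcp_pos: [0.5014, 0.0799, 0.181]
orientation: [3.121, 0.357, 0.0]
contact_force: [0.3, -0.3, -2.5]
grip_width: 0.0152
gripper_force: 40.0
clock: 6.2
tcp_pos: [0.5015, 0.0799, 0.1802]
orientation: [3.121, 0.357, 0.0]
contact_force: [0.9, -1.4, 0.3]
grip_width: 0.0158
gripper_force: 40.2
6.20 S [-97.85 -13.44] z 180.16 yaw 13.05 tilt [0.0003 0.    ] F [ 0.6 -1.5] 0.3 M [0.06 0.13 0.03] w 15.8 g 40
```

```bash
python3 -m pendant '[[[0.16,0,0,0,0,0],[0.32,0,0,0,0,0],[0.48,0,0,0,0,0],[0.6,0,0,0,0,0],[0.6,0,0,0,0,0]]]'; python3 s.py;  python3 -m pendant '[[[0.12,0,0,0,0,0],[0.24,0,0,0,0,0],[0.36,0,0,0,0,0],[0.48,0,0,0,0,0],[0.48,0,0,0,0,0]]]'; python3 s.py
```

```text
clock: 6.7
tcp_pos: [0.5319, 0.087, 0.1801]
orientation: [-3.121, -0.357, -0.002]
contact_force: [0.2, 0.2, 2.2]
grip_width: 0.0151
gripper_force: 40.7
6.70 S [-66.66 -13.38] z 180.14 yaw 13.05 tilt [0.0014 0.0005] F [0.3 0.2] 2.2 M [ 0.01 -0.09 -0.01] w 15.1 g 41
clock: 7.2
tcp_pos: [0.5547, 0.0922, 0.1802]
orientation: [-3.121, -0.357, -0.001]
contact_force: [-0.2, 0.2, 2.8]
grip_width: 0.0158
gripper_force: 40.8
7.20 S [-43.23 -13.41] z 180.15 yaw 13.05 tilt [0.0009 0.0003] F [-0.2  0.2] 2.8 M [-0.05 -0.01 -0.04] w 15.8 g 41
```

Converted, 0.006 m is 0.12, 0.003 m is 0.06.

```bash
python3 -m pendant '[[[0.06,-0.01,0,0,0,0],[0.12,-0.016,0,0,0,0],[0.12,-0.016,0,0,0,0]]]'; python3 s.py;  python3 -m pendant '[[[0.04,-0.004,0,0,0,0],[0.08,-0.006,0,0,0,0],[0.08,-0.006,0,0,0,0]]]'; python3 s.py
```

```text
clock: 7.5
tcp_pos: [0.5594, 0.094, 0.1802]
orientation: [3.121, 0.357, -0.001]
contact_force: [-3.1, -0.8, 5.6]
grip_width: 0.0154
gripper_force: 41.2
7.50 S [-38.25 -12.76] z 180.17 yaw 13.04 tilt [-0.0007 -0.0005] F [-3.2 -0.1] 5.6 M [-0.31  0.68 -0.  ] w 15.4 g 41
clock: 7.8
tcp_pos: [0.563, 0.0951, 0.1802]
orientation: [3.121, 0.357, -0.002]
contact_force: [-5.0, -1.7, 6.5]
grip_width: 0.0152
gripper_force: 41.2
7.80 S [-34.49 -12.49] z 180.16 yaw 13.04 tilt [-0.0011 -0.0007] F [-5.3 -0.5] 6.5 M [-0.25  0.78  0.03] w 15.2 g 41
```

Converted, -0.04 m is -0.8, -0.06 m is -1.2.

```bash
python3 -m pendant '[[[0,0,0,0,0,0],[0,0,0,0,0,0],[0,0,0,0,0,0],[0,0,0,0,0,0]]]' 0.036; python3 s.py;  python3 -m pendant '[[[0,0,-0.06,0,0,0],[-0.4,0,-0.06,0,0,0],[-0.8,0,-0.06,0,0,0],[-1.2,0,-0.06,0,0,0],[-1.2,0,-0.06,0,0,0]]]'; python3 -m pendant '[[[0,0,0,0,0,0],[0,0,0,0,0,0],[0,0,0,0,0,0],[0,0,0,0,0,0]]]' 0 40; python3 s.py
python3 - <<'E'
from h import *
c=cam("wrist");im,d=grab_frame("wrist");cv2.imwrite("pics/w3.png",im);np.savez("w3.npz",im=im,d=d,K=c[0],R=c[1],t=c[2])
E
```

```text
clock: 8.2
tcp_pos: [0.5636, 0.0955, 0.1799]
orientation: [-3.121, -0.357, -0.0]
contact_force: [-0.0, 0.7, -1.0]
grip_width: 0.0359
gripper_force: 0.0
8.20 S [-33.84 -12.23] z 179.90 yaw 13.06 tilt [0.0002 0.0002] F [0.1 0.7] -1.0 M [-0.03  0.06 -0.03] w 35.9 g 0
clock: 8.7
tcp_pos: [0.5028, 0.0811, 0.1829]
orientation: [3.12, 0.357, -0.003]
contact_force: [0.2, -0.2, -0.3]
grip_width: 0.0359
gripper_force: 0.0
clock: 9.1
tcp_pos: [0.5056, 0.082, 0.183]
orientation: [-3.121, -0.357, -0.001]
contact_force: [-0.2, -0.3, 0.5]
grip_width: 0.0001
gripper_force: 0.0
9.10 S [-93.32 -12.3 ] z 182.99 yaw 13.05 tilt [0.0004 0.0002] F [-0.2 -0.2] 0.5 M [-0.04 -0.01 -0.  ] w 0.1 g 0
```

View pics/w3.png

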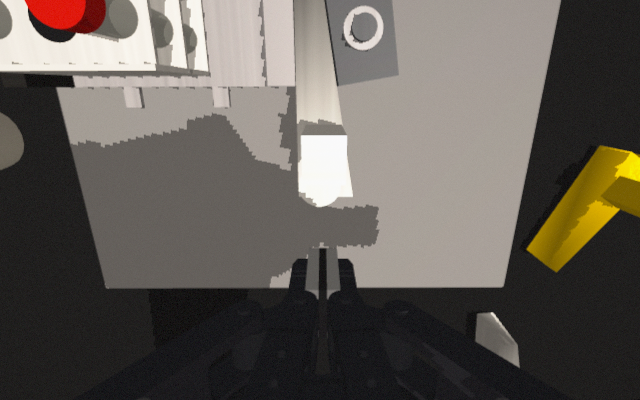

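The wedge lies straight in the slot, with its boss at (320,205) and the closed fingers behind it at (322,265). I lower behind the boss, line up and approach until contact.

Converted, 0.025 m is 0.5, 0.02 m is 0.4.

```bash
python3 -m pendant '[[[0,-0.04,0.2,0,0,0],[0,-0.04,0.4,0,0,0],[0,-0.04,0.5,0,0,0],[0.12,-0.04,0.5,0,0,0],[0.2,-0.04,0.5,0,0,0]]]'; python3 s.py; python3 -m pendant '[[[0.08,0,0,0,0,0],[0.12,0,0,0,0,0],[0.12,0,0,0,0,0]]]'; python3 s.py;  python3 -m pendant '[[[0.04,0,0,0,0,0],[0.06,0,0,0,0,0],[0.06,0,0,0,0,0]]]'; python3 s.py
```

```text
clock: 9.65
tcp_pos: [0.5149, 0.0862, 0.1578]
orientation: [-3.121, -0.357, 0.0]
contact_force: [-0.4, -0.1, -0.2]
grip_width: -0.0
gripper_force: 0.0
9.65 S [-83.36 -10.32] z 157.79 yaw 13.05 tilt [-0.0001  0.0001] F [-0.4 -0.1] -0.2 M [-0.04 -0.02  0.02] w -0.0 g 0
clock: 9.95
tcp_pos: [0.5207, 0.0875, 0.1583]
orientation: [-3.121, -0.357, -0.001]
contact_force: [0.2, 1.0, 0.3]
grip_width: 0.0001
gripper_force: 0.0
9.95 S [-77.4  -10.35] z 158.27 yaw 13.04 tilt [0.0008 0.0002] F [0.4 0.9] 0.3 M [0.01 0.01 0.02] w 0.1 g 0
clock: 10.25
tcp_pos: [0.5227, 0.0879, 0.158]
orientation: [3.121, 0.357, -0.001]
contact_force: [-1.6, -2.0, 1.6]
grip_width: 0.0002
gripper_force: 1.2
10.25 S [-75.38 -10.44] z 157.97 yaw 13.04 tilt [-0.0009 -0.0004] F [-2.  -1.6] 1.6 M [-0.12  0.44  0.01] w 0.2 g 1
```

```bash
for i in 1; do python3 -m pendant '[[[0.02,0,0,0,0,0],[0.02,0,0,0,0,0]]]' >/dev/null; python3 s.py; python3 -m pendant '[[[0.02,0,0,0,0,0],[0.02,0,0,0,0,0]]]' >/dev/null; python3 s.py; python3 -m pendant '[[[0.02,0,0,0,0,0],[0.02,0,0,0,0,0]]]'>/dev/null; python3 s.py; python3 -m pendant '[[[0.02,0,0,0,0,0],[0.02,0,0,0,0,0]]]'>/dev/null; python3 s.py; done
```

```text
10.45 S [-73.95 -10.34] z 157.95 yaw 13.05 tilt [0.0001 0.    ] F [-0.7 -0.5] 0.1 M [-0.09  0.28  0.03] w -0.0 g 1
10.65 S [-72.74 -10.35] z 157.97 yaw 13.05 tilt [0.0003 0.0001] F [-1.2  0.7] 0.5 M [-0.03  0.2  -0.02] w 0.1 g 1
10.85 S [-71.76 -10.34] z 158.00 yaw 13.05 tilt [0.0003 0.0001] F [-1.2  0.2] 0.1 M [-0.04  0.21 -0.01] w -0.2 g 0
11.05 S [-70.73 -10.33] z 158.01 yaw 13.05 tilt [0.0004 0.0001] F [-0.8 -0.8] -0.2 M [-0.02  0.13  0.03] w 0.1 g 0
```

```bash
python3 -m pendant '[[[0.02,0,0,0,0,0],[0.02,0,0,0,0,0]]]' >/dev/null; python3 s.py; python3 -m pendant '[[[0.02,0,0,0,0,0],[0.02,0,0,0,0,0]]]' >/dev/null; python3 s.py; python3 -m pendant '[[[0.02,0,0,0,0,0],[0.02,0,0,0,0,0]]]'>/dev/null; python3 s.py; python3 -m pendant '[[[0.02,0,0,0,0,0],[0.02,0,0,0,0,0]]]'>/dev/null; python3 s.py
```

```text
11.25 S [-70.05 -10.31] z 157.96 yaw 13.05 tilt [-0.0004 -0.0001] F [-1.8  0.2] 0.3 M [-0.07  0.41 -0.03] w -0.1 g 1
11.45 S [-69.81 -10.28] z 157.87 yaw 13.05 tilt [-0.0021 -0.0007] F [-5.   0.8] 3.3 M [-0.16  1.   -0.02] w -0.1 g 3
11.65 S [-69.49 -10.24] z 157.81 yaw 13.06 tilt [-0.0035 -0.0012] F [-7.9  0.8] 6.2 M [-0.27  1.52 -0.05] w 0.0 g 4
11.85 S [-69.21 -10.26] z 157.65 yaw 13.05 tilt [-0.0051 -0.0017] F [-9.3  0.5] 7.1 M [-0.31  1.92 -0.06] w 0.4 g 5
```

Converted, 0.001 m is 0.02.

```bash
python3 -m pendant '[[[0.02,0,0,0,0,0],[0.02,0,0,0,0,0]]]' >/dev/null; python3 s.py; python3 -m pendant '[[[0.02,0,0,0,0,0],[0.02,0,0,0,0,0]]]' >/dev/null; python3 s.py; python3 -m pendant '[[[0.02,0,0,0,0,0],[0.02,0,0,0,0,0]]]'>/dev/null; python3 s.py
```

```text
12.05 S [-68.93 -10.24] z 157.50 yaw 13.06 tilt [-0.0067 -0.0022] F [-11.6   0.8] 8.8 M [-0.38  2.33 -0.  ] w 0.0 g 6
12.25 S [-68.71 -10.26] z 157.36 yaw 13.06 tilt [-0.0084 -0.0028] F [-13.9   1.4] 10.6 M [-0.48  2.85  0.04] w 0.0 g 7
12.45 S [-68.43 -10.27] z 157.14 yaw 13.06 tilt [-0.01   -0.0033] F [-15.6   1. ] 11.0 M [-0.5   3.25 -0.  ] w 0.1 g 8
```

```bash
sed -i 's|^    print(f.|    q=R2@((o["tcp_pos"]+T[:,2]*.063)[:2]-[.5938,.115])*1000\n    print(f"TIP {q[0]:.2f}",end=" ")\n&|' s.py; python3 s.py;  python3 -m pendant '[[[0.02,0,0,0,0,0],[0.02,0,0,0,0,0]]]' >/dev/null; python3 s.py; python3 -m pendant '[[[-0.08,0,-0.01,0,0,0],[-0.12,0,-0.01,0,0,0],[-0.12,0,-0.01,0,0,0]]]' >/dev/null; python3 s.py; python3 -m pendant '[[[0.04,0,0,0,0,0],[0.06,0,0,0,0,0],[0.06,0,0,0,0,0]]]' >/dev/null; python3 s.py; python3 -m pendant '[[[0.04,0,-0.01,0,0,0],[0.04,0,-0.01,0,0,0]]]' >/dev/null; python3 s.py
```

```text
TIP -69.09 12.45 S [-68.43 -10.27] z 157.14 yaw 13.06 tilt [-0.01   -0.0033] F [-15.6   1. ] 11.0 M [-0.5   3.25 -0.  ] w 0.1 g 8
TIP -68.96 12.65 S [-68.19 -10.27] z 157.02 yaw 13.05 tilt [-0.0117 -0.0039] F [-17.2   0.8] 13.4 M [-0.69  3.71 -0.  ] w -0.3 g 9
TIP -69.11 12.95 S [-69.1  -10.35] z 158.47 yaw 13.05 tilt [-0.0002 -0.0001] F [-3.3  0.1] -0.2 M [-0.12  0.65  0.  ] w 0.2 g 2
TIP -68.95 13.25 S [-68.52 -10.32] z 158.13 yaw 13.05 tilt [-0.0064 -0.0022] F [-12.2   0.8] 8.8 M [-0.44  2.59  0.01] w -0.3 g 6
TIP -68.84 13.45 S [-68.17 -10.32] z 158.14 yaw 13.05 tilt [-0.0102 -0.0034] F [-16.6   1.2] 12.0 M [-0.61  3.47 -0.  ] w 0.0 g 8
```

Careful with the scale: shifts go in units of 50 mm and turns go in units of 0.05 rad. That gives: 0.0015 m is 0.03, 0.001 m is 0.02.

```bash
python3 -m pendant '[[[0.02,0,-0.01,0,0,0],[0.03,0,-0.01,0,0,0]]]' >/dev/null; python3 s.py; python3 -m pendant '[[[-0.08,0,-0.01,0,0,0],[-0.16,0,-0.01,0,0,0],[-0.16,0,-0.01,0,0,0]]]' >/dev/null; python3 s.py; python3 -m pendant '[[[0.06,0,0,0,0,0],[0.12,0,0,0,0,0],[0.12,0,0,0,0,0]]]' >/dev/null; python3 s.py; python3 -m pendant '[[[0.03,0,-0.01,0,0,0],[0.03,0,-0.01,0,0,0]]]' >/dev/null; python3 s.py;  python3 -m pendant '[[[0.02,0,0,0,0,0],[0.02,0,0,0,0,0]]]' >/dev/null; python3 s.py
```

```text
TIP -68.63 13.65 S [-67.8  -10.27] z 158.15 yaw 13.06 tilt [-0.0126 -0.004 ] F [-19.8   0.5] 13.1 M [-0.71  4.15 -0.02] w 0.3 g 10
TIP -69.42 13.95 S [-69.57 -10.36] z 160.47 yaw 13.05 tilt [0.0023 0.0006] F [ 0.3 -0.6] 1.0 M [-0.03 -0.03  0.04] w 0.1 g 0
TIP -68.61 14.25 S [-68.   -10.43] z 159.26 yaw 13.04 tilt [-0.0092 -0.0031] F [-15.3   0.6] 10.8 M [-0.59  2.99  0.04] w 0.0 g 7
TIP -68.56 14.45 S [-67.78 -10.45] z 159.31 yaw 13.05 tilt [-0.0117 -0.004 ] F [-17.4   0.7] 10.7 M [-0.64  3.58  0.01] w 0.1 g 9
TIP -68.50 14.65 S [-67.6 -10.4] z 159.27 yaw 13.05 tilt [-0.0135 -0.0045] F [-20.    0.5] 13.4 M [-0.73  4.13  0.04] w 0.0 g 10
```

Converted, -0.009 m is -0.18, -0.004 m is -0.08.

```bash
python3 -m pendant '[[[-0.08,0,0,0,0,0],[-0.18,0,0,0,0,0],[-0.18,0,0,0,0,0]]]' >/dev/null; python3 s.py; python3 -m pendant '[[[0.08,0,0,0,0,0],[0.16,0,0,0,0,0],[0.18,0,0,0,0,0],[0.18,0,0,0,0,0]]]' >/dev/null; python3 s.py; python3 -m pendant '[[[-0.08,0,0,0,0,0],[-0.18,0,0,0,0,0],[-0.18,0,0,0,0,0]]]' >/dev/null; python3 s.py; python3 -m pendant '[[[0.08,0,0,0,0,0],[0.16,0,0,0,0,0],[0.19,0,0,0,0,0],[0.19,0,0,0,0,0]]]' >/dev/null; python3 s.py;python3 -m pendant '[[[-0.08,0,0,0,0,0],[-0.18,0,0,0,0,0],[-0.18,0,0,0,0,0]]]' >/dev/null; python3 s.py; python3 -m pendant '[[[0.08,0,0,0,0,0],[0.16,0,0,0,0,0],[0.18,0,0,0,0,0],[0.18,0,0,0,0,0]]]' >/dev/null; python3 s.py
```

```text
TIP -70.16 14.95 S [-70.28 -10.35] z 160.88 yaw 13.05 tilt [0.0018 0.0005] F [-1.1 -0.3] 0.6 M [ 0.01 -0.   -0.02] w -0.0 g 0
TIP -68.42 15.35 S [-67.51 -10.47] z 159.42 yaw 13.04 tilt [-0.0137 -0.0047] F [-20.5   1.3] 15.7 M [-0.84  4.28  0.01] w 0.1 g 11
TIP -70.19 15.65 S [-70.3  -10.32] z 160.85 yaw 13.05 tilt [0.0017 0.0005] F [0.5 0.1] 0.8 M [ 0.02 -0.02  0.03] w 0.0 g 0
TIP -68.36 16.05 S [-67.39 -10.47] z 159.26 yaw 13.04 tilt [-0.0146 -0.005 ] F [-21.8   1.1] 16.6 M [-0.86  4.45  0.02] w -0.1 g 11
TIP -69.66 16.35 S [-69.77 -10.32] z 160.83 yaw 13.05 tilt [0.0016 0.0005] F [-0.1  0.6] 0.0 M [0.02 0.02 0.04] w -0.2 g 0
TIP -68.33 16.75 S [-67.36 -10.42] z 159.31 yaw 13.04 tilt [-0.0146 -0.0049] F [-20.7   1.3] 16.2 M [-0.92  4.48 -0.04] w 0.1 g 11
```

Converted, -0.009 m is -0.18, -0.004 m is -0.08.

```bash
python3 -m pendant '[[[-0.08,0,0,0,0,0],[-0.18,0,0,0,0,0],[-0.18,0,0,0,0,0]]]' >/dev/null; python3 -m pendant '[[[0.06,0,0,0,0,0],[0.06,0,0,0,0,0],[0.06,0,0,0,0,0]]]' >/dev/null; python3 s.py; python3 -m pendant '[[[0.08,0,0,0,0,0],[0.12,0,0,0,0,0],[0.12,0,0,0,0,0]]]' >/dev/null; python3 s.py; python3 -m pendant '[[[-0.08,0,0,0,0,0],[-0.18,0,0,0,0,0],[-0.18,0,0,0,0,0]]]' >/dev/null; python3 -m pendant '[[[0.08,0,0,0,0,0],[0.16,0,0,0,0,0],[0.18,0,0,0,0,0],[0.18,0,0,0,0,0]]]' >/dev/null; python3 s.py;python3 -m pendant '[[[-0.08,0,0,0,0,0],[-0.18,0,0,0,0,0],[-0.18,0,0,0,0,0]]]' >/dev/null;  python3 -m pendant '[[[0.08,0,0,0,0,0],[0.16,0,0,0,0,0],[0.18,0,0,0,0,0],[0.18,0,0,0,0,0]]]' >/dev/null; python3 s.py; python3 -m pendant '[[[-0.08,0,0,0,0,0],[-0.18,0,0,0,0,0],[-0.18,0,0,0,0,0]]]' >/dev/null; python3 -m pendant '[[[0.06,0,0,0,0,0],[0.06,0,0,0,0,0],[0.06,0,0,0,0,0]]]' >/dev/null; python3 s.py
```

```text
TIP -68.53 17.35 S [-68.33 -10.38] z 160.42 yaw 13.04 tilt [-0.0031 -0.0011] F [-7.6  0.3] 5.0 M [-0.27  1.42  0.  ] w 0.1 g 4
TIP -68.35 17.65 S [-67.39 -10.45] z 159.12 yaw 13.04 tilt [-0.0146 -0.0049] F [-21.1   0.2] 14.1 M [-0.82  4.33  0.05] w 0.1 g 11
TIP -68.29 18.35 S [-67.34 -10.45] z 159.36 yaw 13.04 tilt [-0.0144 -0.005 ] F [-22.4   0.7] 15.9 M [-0.89  4.49  0.04] w 0.2 g 11
TIP -68.26 19.05 S [-67.31 -10.44] z 159.39 yaw 13.04 tilt [-0.0144 -0.0049] F [-22.1   1.3] 16.0 M [-0.87  4.45  0.02] w 0.1 g 11
TIP -68.51 19.65 S [-68.31 -10.35] z 160.44 yaw 13.05 tilt [-0.003  -0.0011] F [-7.4 -0.3] 4.8 M [-0.3   1.33  0.02] w 0.1 g 3
```

The taps gain almost nothing now (about 0.03 mm each). They also press down with 16 N, so I repeat them with the tool eased upward to make the push purely along x.

Converted, 0.006 m is 0.12, 0.002 m is 0.04.

```bash
python3 -m pendant '[[[0.04,0,-0.01,0,0,0],[0.08,0,-0.03,0,0,0],[0.12,0,-0.05,0,0,0],[0.12,0,-0.06,0,0,0],[0.12,0,-0.06,0,0,0]]]' >/dev/null; python3 s.py; python3 -m pendant '[[[-0.08,0,0.02,0,0,0],[-0.18,0,0.06,0,0,0],[-0.18,0,0.06,0,0,0]]]' >/dev/null; python3 s.py; python3 -m pendant '[[[0.06,0,0,0,0,0],[0.1,0,-0.02,0,0,0],[0.14,0,-0.04,0,0,0],[0.18,0,-0.06,0,0,0],[0.18,0,-0.08,0,0,0]]]' >/dev/null; python3 s.py
```

```text
TIP -68.11 20.15 S [-67.18 -10.31] z 160.82 yaw 13.06 tilt [-0.0142 -0.0041] F [-14.8   1.5] -0.6 M [-0.47  3.18  0.01] w -0.2 g 8
TIP -69.79 20.45 S [-69.88 -10.34] z 160.66 yaw 13.05 tilt [0.0014 0.0004] F [0.4 0.4] -0.1 M [ 0.   -0.03  0.01] w -0.1 g 0
TIP -67.82 20.95 S [-66.93 -10.31] z 161.86 yaw 13.06 tilt [-0.0136 -0.0039] F [-12.2   1.9] -4.0 M [-0.4   2.83  0.11] w 0.1 g 6
```

```bash
python3 -m pendant '[[[-0.08,0,0.04,0,0,0],[-0.18,0,0.08,0,0,0],[-0.18,0,0.08,0,0,0]]]' >/dev/null; python3 -m pendant '[[[0.06,0,0,0,0,0],[0.06,0,0,0,0,0],[0.06,0,0,0,0,0]]]' >/dev/null; python3 s.py; python3 -m pendant '[[[0.06,0,-0.01,0,0,0],[0.1,0,-0.02,0,0,0],[0.14,0,-0.03,0,0,0],[0.16,0,-0.04,0,0,0],[0.16,0,-0.04,0,0,0]]]' >/dev/null; python3 s.py;  python3 -m pendant '[[[-0.08,0,0.02,0,0,0],[-0.16,0,0.04,0,0,0],[-0.16,0,0.04,0,0,0]]]' >/dev/null; python3 s.py
```

```text
TIP -67.95 21.55 S [-67.84 -10.37] z 160.54 yaw 13.04 tilt [-0.0016 -0.0006] F [-4.4 -0.3] 2.3 M [-0.2   1.06  0.03] w 0.2 g 3
TIP -67.59 22.05 S [-66.5  -10.33] z 160.26 yaw 13.06 tilt [-0.0166 -0.0052] F [-21.7   1.5] 8.8 M [-0.73  4.51  0.05] w -0.0 g 11
TIP -67.89 22.35 S [-67.84 -10.37] z 160.34 yaw 13.05 tilt [-0.0008 -0.0003] F [-3.7  0.2] -1.2 M [-0.13  0.91  0.05] w 0.0 g 2
```

```bash
python3 -m pendant '[[[0.06,0,-0.01,0,0,0],[0.1,0,-0.02,0,0,0],[0.14,0,-0.04,0,0,0],[0.17,0,-0.05,0,0,0],[0.17,0,-0.05,0,0,0]]]' >/dev/null; python3 s.py;  python3 -m pendant '[[[-0.08,0,0.02,0,0,0],[-0.17,0,0.05,0,0,0],[-0.17,0,0.05,0,0,0]]]' >/dev/null; python3 s.py; python3 -m pendant '[[[0.06,0,-0.01,0,0,0],[0.1,0,-0.02,0,0,0],[0.14,0,-0.04,0,0,0],[0.17,0,-0.05,0,0,0],[0.17,0,-0.05,0,0,0]]]' >/dev/null; python3 s.py;  python3 -m pendant '[[[-0.08,0,0.02,0,0,0],[-0.17,0,0.05,0,0,0],[-0.17,0,0.05,0,0,0]]]' >/dev/null; python3 s.py; python3 -m pendant '[[[0.06,0,-0.01,0,0,0],[0.1,0,-0.02,0,0,0],[0.14,0,-0.04,0,0,0],[0.17,0,-0.05,0,0,0],[0.17,0,-0.05,0,0,0]]]' >/dev/null; python3 s.py;  python3 -m pendant '[[[-0.08,0,0.02,0,0,0],[-0.17,0,0.05,0,0,0],[-0.17,0,0.05,0,0,0]]]' >/dev/null; python3 s.py
```

```text
TIP -67.54 22.85 S [-66.37 -10.3 ] z 160.39 yaw 13.06 tilt [-0.0178 -0.0054] F [-23.2   2. ] 7.2 M [-0.73  4.77  0.  ] w -0.0 g 11
TIP -67.86 23.15 S [-67.8  -10.35] z 160.28 yaw 13.05 tilt [-0.0009 -0.0002] F [-4.6  0.7] -1.7 M [-0.15  0.94 -0.  ] w 0.2 g 2
TIP -67.49 23.65 S [-66.31 -10.31] z 160.34 yaw 13.06 tilt [-0.0179 -0.0054] F [-23.5   1.6] 5.7 M [-0.76  4.77  0.01] w -0.0 g 12
TIP -67.85 23.95 S [-67.78 -10.34] z 160.28 yaw 13.05 tilt [-0.001  -0.0003] F [-4.9  1. ] -2.2 M [-0.15  0.99 -0.02] w 0.1 g 2
TIP -67.43 24.45 S [-66.26 -10.31] z 160.35 yaw 13.05 tilt [-0.0178 -0.0053] F [-23.    2.3] 5.4 M [-0.77  4.88  0.02] w -0.3 g 12
TIP -67.77 24.75 S [-67.71 -10.33] z 160.30 yaw 13.05 tilt [-0.0009 -0.0002] F [-5.4  0.9] -2.2 M [-0.14  1.13 -0.03] w 0.1 g 3
```

Converted, -0.002 m is -0.04, 0.0005 m is 0.01.

```bash
python3 -m pendant '[[[-0.04,0,0.01,0,0,0],[-0.04,0,0.01,0,0,0]]]' >/dev/null; for k in 1; do python3 -m pendant '[[[0.08,0,-0.01,0,0,0],[0.14,0,-0.03,0,0,0],[0.18,0,-0.04,0,0,0],[0.18,0,-0.04,0,0,0]]]' >/dev/null; python3 s.py;  python3 -m pendant '[[[-0.08,0,0.02,0,0,0],[-0.18,0,0.04,0,0,0],[-0.18,0,0.04,0,0,0]]]' >/dev/null; python3 -m pendant '[[[0.08,0,-0.01,0,0,0],[0.14,0,-0.03,0,0,0],[0.18,0,-0.04,0,0,0],[0.18,0,-0.04,0,0,0]]]' >/dev/null; python3 s.py;  python3 -m pendant '[[[-0.08,0,0.02,0,0,0],[-0.18,0,0.04,0,0,0],[-0.18,0,0.04,0,0,0]]]' >/dev/null;python3 s.py; python3 -m pendant '[[[0.08,0,-0.01,0,0,0],[0.14,0,-0.03,0,0,0],[0.18,0,-0.04,0,0,0],[0.18,0,-0.04,0,0,0]]]' >/dev/null; python3 s.py;  python3 -m pendant '[[[-0.08,0,0.02,0,0,0],[-0.18,0,0.04,0,0,0],[-0.18,0,0.04,0,0,0]]]' >/dev/null; python3 -m pendant '[[[0.08,0,-0.01,0,0,0],[0.14,0,-0.03,0,0,0],[0.18,0,-0.04,0,0,0],[0.18,0,-0.04,0,0,0]]]' >/dev/null; python3 s.py;  python3 -m pendant '[[[-0.08,0,0.02,0,0,0],[-0.18,0,0.04,0,0,0],[-0.18,0,0.04,0,0,0]]]' >/dev/null;python3 s.py; done
```

```text
TIP -67.45 25.35 S [-66.5  -10.27] z 160.59 yaw 13.05 tilt [-0.0145 -0.0047] F [-21.4   1.4] 12.4 M [-0.72  4.45  0.01] w -0.1 g 11
TIP -67.48 26.05 S [-66.5  -10.32] z 160.51 yaw 13.05 tilt [-0.015  -0.0048] F [-20.4   1.1] 13.0 M [-0.77  4.42  0.05] w 0.2 g 11
TIP -68.65 26.35 S [-68.75 -10.38] z 160.28 yaw 13.05 tilt [0.0016 0.0004] F [0.2 0.6] -0.0 M [ 0.04 -0.   -0.05] w -0.3 g 0
TIP -67.49 26.75 S [-66.49 -10.34] z 160.34 yaw 13.05 tilt [-0.0152 -0.0048] F [-21.3   0.7] 11.8 M [-0.73  4.35 -0.01] w 0.0 g 11
TIP -67.50 27.45 S [-66.5  -10.33] z 160.28 yaw 13.05 tilt [-0.0152 -0.0048] F [-21.2   0.2] 11.8 M [-0.73  4.38 -0.02] w 0.0 g 10
TIP -68.71 27.75 S [-68.8  -10.35] z 160.19 yaw 13.05 tilt [0.0014 0.0004] F [-0.8 -0.1] 0.3 M [ 0.   -0.05  0.03] w -0.0 g 0
```

```bash
python3 -m pendant '[[[0.08,0,-0.01,0,0,0],[0.14,0,-0.04,0,0,0],[0.18,0,-0.07,0,0,0],[0.184,0,-0.07,0,0,0],[0.184,0,-0.07,0,0,0]]]' >/dev/null; python3 s.py; python3 -m pendant '[[[-0.08,0,0.02,0,0,0],[-0.184,0,0.07,0,0,0],[-0.184,0,0.07,0,0,0]]]' >/dev/null; python3 s.py; python3 -m pendant '[[[0.08,0,-0.01,0,0,0],[0.14,0,-0.04,0,0,0],[0.18,0,-0.07,0,0,0],[0.188,0,-0.07,0,0,0],[0.188,0,-0.07,0,0,0]]]' >/dev/null; python3 s.py; python3 -m pendant '[[[-0.08,0,0.02,0,0,0],[-0.188,0,0.07,0,0,0],[-0.188,0,0.07,0,0,0]]]' >/dev/null; python3 s.py;  python3 -m pendant '[[[0.08,0,-0.01,0,0,0],[0.14,0,-0.03,0,0,0],[0.18,0,-0.04,0,0,0],[0.18,0,-0.04,0,0,0]]]' >/dev/null; python3 s.py;  python3 -m pendant '[[[-0.08,0,0.02,0,0,0],[-0.18,0,0.04,0,0,0],[-0.18,0,0.04,0,0,0]]]' >/dev/null;python3 s.py
```

```text
TIP -67.41 28.25 S [-66.41 -10.35] z 160.76 yaw 13.06 tilt [-0.0153 -0.0045] F [-16.5   0.8] 1.3 M [-0.56  3.55 -0.01] w 0.2 g 8
TIP -68.82 28.55 S [-68.9  -10.34] z 160.05 yaw 13.05 tilt [0.0012 0.0004] F [0.8 0.5] -0.5 M [-0.01 -0.03  0.02] w -0.1 g 0
TIP -67.22 29.05 S [-66.23 -10.35] z 160.78 yaw 13.05 tilt [-0.0152 -0.0045] F [-16.4   0.6] -1.2 M [-0.56  3.54  0.  ] w 0.2 g 8
TIP -68.76 29.35 S [-68.85 -10.33] z 160.23 yaw 13.05 tilt [0.0014 0.0004] F [0.1 0.2] 0.3 M [0.   0.01 0.02] w -0.1 g 0
TIP -67.09 29.75 S [-66.15 -10.31] z 160.07 yaw 13.05 tilt [-0.0142 -0.0044] F [-17.9   2.1] 5.0 M [-0.55  3.72  0.04] w 0.6 g 9
TIP -68.56 30.05 S [-68.68 -10.36] z 160.47 yaw 13.05 tilt [0.0019 0.0005] F [-0.7 -0.1] 0.4 M [-0.01 -0.   -0.03] w -0.2 g 0
```

The low-Fz taps still moved it 0.3 mm, so the wedge may be riding up. I check its seating from above.

Converted, -0.05 m is -1, -0.03 m is -0.6.

```bash
python3 -m pendant '[[[-0.2,0,0,0,0,0],[-0.4,0,-0.2,0,0,0],[-0.6,0,-0.6,0,0,0],[-0.6,0,-1,0,0,0],[-0.6,0,-1,0,0,0]]]' >/dev/null; python3 -m pendant '[[[0,0,0,0,0,0]]]' >/dev/null
cat > m5.py <<'E'
from h import *
import sys
n=sys.argv[1]
c=cam("wrist");im,d=grab_frame("wrist");cv2.imwrite(f"pics/{n}.png",im);P=pc(c,d)
a=np.radians(13); R2=np.array([[np.cos(a),np.sin(a)],[-np.sin(a),np.cos(a)]])
S=(P[...,:2]-[.5938,.115])@R2.T*1000; Z=P[...,2]*1000
def med(nm,x0,x1,y0,y1,z0,z1):
    k=(S[...,0]>x0)&(S[...,0]<x1)&(S[...,1]>y0)&(S[...,1]<y1)&(Z>z0)&(Z<z1)
    if k.sum()<5: print(nm,k.sum()); return
    A=np.c_[S[k],np.ones(k.sum())]; co=np.linalg.lstsq(A,Z[k],rcond=None)[0]
    print(nm,k.sum(),"z",np.median(Z[k]).round(2),"slope xy deg",np.degrees(co[:2]).round(2),"x",np.percentile(S[k][:,0],[1,99]).round(1),"y",np.percentile(S[k][:,1],[1,99]).round(1))
med("deck R",-100,-20,-80,-40,70,80);med("deck L",-100,-20,15,80,70,80)
med("jaw",-8,60,2,11,95,110);med("wedge top",-15,60,-10,-3,90,115);med("lug top",-60,0,-25,0,125,150);med("bar",-5,60,-35,-25,95,110)
K=R2; print(proj(c,[.5938,.115,.075]))
E
python3 m5.py w4; python3 s.py
```

```text
deck R 7863 z 75.42 slope xy deg [0.02 0.  ] x [-99.  -20.6] y [-79.6 -40.4]
deck L 12775 z 75.4 slope xy deg [ 0.01 -0.02] x [-99.1 -20.7] y [15.6 79.3]
jaw 1284 z 103.36 slope xy deg [-0.   -0.09] x [-7.6 22.8] y [ 2.1 10.9]
wedge top 1199 z 103.43 slope xy deg [0.07 0.59] x [-14.7  22.8] y [-9.7 -3.1]
lug top 1670 z 138.4 slope xy deg [0.21 0.27] x [-34.9 -17.4] y [-19.4  -3.8]
bar 1039 z 104.17 slope xy deg [4.34 6.66] x [-4.8 22.9] y [-34.9 -25.1]
[305.19190746  57.4705068 ]
TIP -99.72 30.70 S [-99.75 -10.46] z 210.11 yaw 13.05 tilt [ 0.0005 -0.0001] F [0.1 0.2] 0.9 M [0.03 0.01 0.01] w -0.1 g 0
```

View pics/w4.png

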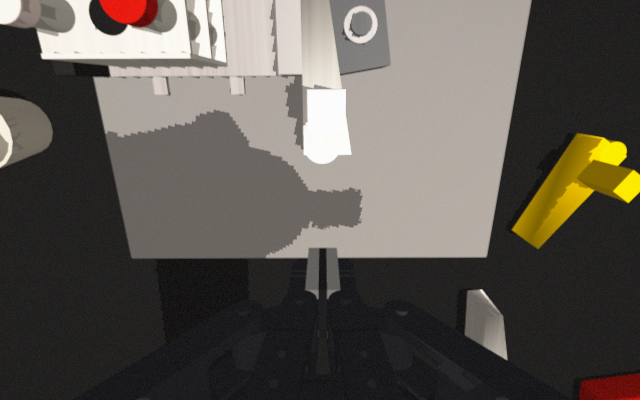

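The wedge is flat (top 103.4 mm = deck + 28), and its tip is about 55 mm past the mouth. I go back and do further taps with little vertical load.

```bash
python3 -m pendant '[[[0,0,0.4,0,0,0],[0,0,0.8,0,0,0],[0.2,0,1,0,0,0],[0.5,0,1,0,0,0],[0.6,0,1,0,0,0]]]' >/dev/null; python3 -m pendant '[[[0,0,0,0,0,0]]]' >/dev/null; python3 s.py
python3 -m pendant '[[[0.08,0,-0.01,0,0,0],[0.14,0,-0.03,0,0,0],[0.19,0,-0.05,0,0,0],[0.19,0,-0.05,0,0,0]]]' >/dev/null; python3 s.py;  python3 -m pendant '[[[-0.08,0,0.02,0,0,0],[-0.19,0,0.05,0,0,0],[-0.19,0,0.05,0,0,0]]]' >/dev/null; python3 -m pendant '[[[0.08,0,-0.01,0,0,0],[0.14,0,-0.03,0,0,0],[0.19,0,-0.05,0,0,0],[0.19,0,-0.05,0,0,0]]]' >/dev/null; python3 s.py;  python3 -m pendant '[[[-0.08,0,0.02,0,0,0],[-0.19,0,0.05,0,0,0],[-0.19,0,0.05,0,0,0]]]' >/dev/null; python3 s.py
```

```text
TIP -68.58 31.30 S [-68.59 -10.2 ] z 159.80 yaw 13.05 tilt [0.0001 0.0003] F [-0.4  0.2] 0.7 M [ 0.03  0.01 -0.  ] w -0.1 g 0
TIP -67.16 31.70 S [-66.24 -10.33] z 160.21 yaw 13.07 tilt [-0.014  -0.0042] F [-14.    0.5] 0.6 M [-0.4   2.83  0.01] w -0.1 g 7
TIP -67.05 32.40 S [-66.07 -10.43] z 160.61 yaw 13.05 tilt [-0.0149 -0.0048] F [-19.2   1.3] 7.8 M [-0.7   3.85  0.01] w -0.2 g 9
TIP -69.14 32.70 S [-69.21 -10.39] z 160.21 yaw 13.05 tilt [0.001  0.0002] F [-0.2  0.6] 0.2 M [-0.01 -0.02  0.03] w 0.3 g 0
```

Converted, 0.0098 m is 0.196, 0.007 m is 0.14.

```bash
python3 -m pendant '[[[0.08,0,-0.01,0,0,0],[0.14,0,-0.03,0,0,0],[0.196,0,-0.054,0,0,0],[0.196,0,-0.054,0,0,0]]]' >/dev/null; python3 s.py;  python3 -m pendant '[[[-0.08,0,0.02,0,0,0],[-0.196,0,0.054,0,0,0],[-0.196,0,0.054,0,0,0]]]' >/dev/null; python3 -m pendant '[[[0.08,0,-0.01,0,0,0],[0.14,0,-0.03,0,0,0],[0.196,0,-0.054,0,0,0],[0.196,0,-0.054,0,0,0]]]' >/dev/null; python3 s.py;  python3 -m pendant '[[[-0.08,0,0.02,0,0,0],[-0.196,0,0.054,0,0,0],[-0.196,0,0.054,0,0,0]]]' >/dev/null; python3 -m pendant '[[[0.08,0,-0.01,0,0,0],[0.14,0,-0.03,0,0,0],[0.196,0,-0.054,0,0,0],[0.196,0,-0.054,0,0,0]]]' >/dev/null; python3 s.py;  python3 -m pendant '[[[-0.08,0,0.02,0,0,0],[-0.196,0,0.054,0,0,0],[-0.196,0,0.054,0,0,0]]]' >/dev/null;  python3 -m pendant '[[[0.08,0,-0.01,0,0,0],[0.14,0,-0.03,0,0,0],[0.196,0,-0.054,0,0,0],[0.196,0,-0.054,0,0,0]]]' >/dev/null; python3 s.py;  python3 -m pendant '[[[-0.08,0,0.02,0,0,0],[-0.196,0,0.054,0,0,0],[-0.196,0,0.054,0,0,0]]]' >/dev/null;python3 s.py
```

```text
TIP -67.08 33.10 S [-66.03 -10.38] z 160.52 yaw 13.05 tilt [-0.0159 -0.0049] F [-20.2   1.6] 7.6 M [-0.68  4.05  0.07] w -0.2 g 10
TIP -67.06 33.80 S [-66.02 -10.35] z 160.49 yaw 13.05 tilt [-0.0159 -0.0049] F [-19.6   0.7] 7.1 M [-0.69  4.09  0.01] w -0.1 g 10
TIP -67.04 34.50 S [-66.   -10.37] z 160.50 yaw 13.05 tilt [-0.0159 -0.0049] F [-18.9   1.2] 7.1 M [-0.64  4.11 -0.01] w -0.1 g 10
TIP -67.05 35.20 S [-66.   -10.35] z 160.50 yaw 13.05 tilt [-0.016  -0.0049] F [-19.3   1.4] 6.2 M [-0.71  4.1   0.05] w -0.2 g 10
TIP -68.79 35.50 S [-68.88 -10.34] z 160.22 yaw 13.05 tilt [0.0013 0.0004] F [ 0.7 -0.8] 0.1 M [-0.03 -0.04 -0.02] w -0.0 g 0
```

Five taps of about 20 N gained nothing (−67.05 mm throughout), so the wedge is locked. I retreat, check that it stayed, and hand in.

Converted, -0.05 m is -1, -0.03 m is -0.6.

```bash
python3 -m pendant '[[[-0.2,0,0,0,0,0],[-0.4,0,-0.2,0,0,0],[-0.6,0,-0.6,0,0,0],[-0.6,0,-1,0,0,0],[-0.6,0,-1,0,0,0]]]' >/dev/null; python3 -m pendant '[[[0,0,0,0,0,0],[0,0,0,0,0,0],[0,0,0,0,0,0]]]' >/dev/null; python3 m5.py w5; python3 s.py; python3 -c "
from h import *
print(r.hand_in())"
```

```text
deck R 7981 z 75.4 slope xy deg [-0.02  0.01] x [-99.1 -20.9] y [-79.6 -40.3]
deck L 12933 z 75.4 slope xy deg [ 0.01 -0.  ] x [-99. -21.] y [15.7 79.4]
jaw 1258 z 103.41 slope xy deg [ 0.07 -0.32] x [-7.6 21.6] y [ 2.1 10.9]
wedge top 1161 z 103.46 slope xy deg [-0.06 -1.15] x [-14.6  21.5] y [-9.6 -3.1]
lug top 1723 z 138.4 slope xy deg [0.   0.28] x [-35.  -17.3] y [-19.4  -3.8]
bar 1012 z 104.34 slope xy deg [6.43 6.29] x [-4.8 21.7] y [-34.9 -25.2]
[305.24240454  55.46969546]
TIP -99.96 36.35 S [-99.87 -10.38] z 209.28 yaw 13.05 tilt [-0.0014 -0.0002] F [-0.7  0.4] -0.7 M [-0.02  0.03  0.01] w -0.1 g 0
the job is handed in; nothing more can be done
None
```

The small silver wedge is in the slot, flat on the deck with its tip about 55 mm past the mouth; the last five taps of about 20 N gained nothing, a few earlier taps reached 23 N, and I let go and handed in at about 36 s.

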